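# Shut the jar carrier's bar and lock it with a quick-release pin

### The arm

A 7-joint arm with a two-finger parallel gripper is mounted at the origin on a cart in front of the work surface, level with it; the furniture and walls round the work are solid. World frame = base frame: x ahead of the robot, y to its left, z up, the work surface at z = 0. Lengths are in m, angles in rad, forces in N, time in s.
With the tool pointing down it reaches from about 0.4 to 0.85 m from the base axis. Payload 4.5 kg.
Tool frame: the origin (TCP) lies on the centre line of the jaws, within the pads' length; the fingertips stand 8 mm ahead of it and the grasp point (between the pads) lies 11 mm behind it; z points along the fingers, x is the direction in which the jaws open and shut, and the axes are right-handed (so a half turn about z gives the same grasp; the last joint's range is limited). The gripper opens to 88 mm and grips with 3 to 60 N. Pads are 18 mm wide; open, the fingers measure 123 mm over their backs; the gripper's body (75 mm by 187 mm) begins 45 mm behind the grasp point.
Start: joints at [1.26, 0.689, -0.195, 1.565, 0.157, 0.902, -0.215], TCP at [0.211, -0.588, 0.247] pointing down, gripper open.
Joint ranges: [-3.01, 3.01], [-0.46, 2.08], [-1.47, 1.51], [0.13, 2.56], [-1, 4.14], [0.04, 2.09], [-2.66, 2.66]. Speed limits (rad/s): [2.57, 2.57, 3.14, 3.14, 3.14, 3.14, 3.14].

### API

Orientations are given as a unit quaternion [x, y, z, w].
In Python, from plant import r gives the robot as it stands.
- The arm moves only by the shell command python3 -m pendant 'ROWS' [FORCE]. ROWS is JSON, a list of rows, each a list of 3 entries, a list of its own where there are three numbers: the turn, a rotation vector about the tool's x, y, z in rad, then the shift along the tool's x, y, z in m, then the opening, from 0 (shut) to 1 (fully open). In form: [[[wx, wy, wz], [tx, ty, tz], claw], ...]. A call has 1 to 10 rows; each row is the pose to reach, as a shift and turn from the pose commanded when the call began, along the tool's axes at that moment; what a row does not reach only later rows make up. A row lasts 1/10 s, in which the tool goes at most 50 mm and 8.59 degrees, less where a joint would pass 70% of its speed; a pose out of reach is approached as far as the arm can. A call with a gripper value outside its range is refused whole. The fingers move at their own pace and stop on an object; FORCE is the grip in N (left out, the last holds). Time passes only in rows, so rows that repeat a pose let the fingers close. It gives the time, the measured TCP pose, the force and the opening at its end, in the units of the state.
- r.get_state(): the state, without advancing time (a new reading comes with each control period).
- r.snapshot(name): name is "scene" or "top" or "wrist"; returns a dict with "image" (480x640x3 uint8, red, green, blue), "mtx" (3x3 intrinsics, pixels), "dist" ([k1, k2, p1, p2, k3] as OpenCV has them; the pictures are not rectified), "R" (3x3) and "t" (3): a world point X has camera coordinates R X + t; the wrist camera has in their place "T_tool_cam" (4x4, takes a point from camera to tool coordinates, whose origin is the TCP and whose axes are the tool frame's). Camera axes: x right, y down, z forward; pixel columns grow to the right and rows downward; lengths in m; the calibration is good to about 2 mm. A picture is of the moment at which its call begins: read the wrist's pose just before it. There is no depth.
- r.finish_job(): hands the job in, once; it reports no verdict.
The state is a dict: "clock": time; "q": joint angles; "qd": joint speeds; "joint_torque": joint torques, N m; "tool_pos": TCP position; "eef_rot": TCP orientation; "contact_force": force on the tool from outside, world axes, zero at the start; "moment": the same for the moment, N m; "opening": opening from 0.0 (shut) to 1.0 (fully open).
Only numpy, scipy, OpenCV 4.12 (cv2) and the standard library are available. Lean on these libraries where they do the work, as an engineer would, in place of code of your own. Each camera call takes 0.05 s, during which the arm holds its last target. There are 200 camera calls.

### The job

Swing the retaining bar of the jar carrier shut until its eye stops inside the fork, then take the quick-release pin from its rest block by its two side buttons, slide it gently (no forcing: feel for the hole) down through the fork and the bar's eye until its shoulder sits on the fork, and let go so that the balls spring out and lock it. Leave the jars standing in the carrier and the tin and the carrot piece where they are.

Things in the scene. Friction and masses are not known exactly. Their poses are not given: they have to be found in the camera images.
- carrier: Fixed jar carrier: wooden board 165 x 270 x 10 mm, a wire rail 45 mm high round three jars, and at its front a pivot post at (-50, +100) mm, a retaining bar and a steel fork. Origin on the table under it; x points from the front (bar, fork) to the back, y to the post's side, z up.
- fork_mid (a point): Top of the fork at the middle of its adjusting slot, (-50, -90, 70) mm on the carrier; axes as the carrier. The fork (two plates 46 x 40 x 8 mm, tops 70 and 48 mm up, spine at the back, gap open to the front) has plain vertical 16 mm holes in line. It is screwed tight up to 14 mm to either side of this point along the carrier's y: the holes are there; this shift is not measured.
- bar (a joint): Angle (rad) of the aluminium bar about its post: 0 = shut at its stop (along the carrier's y, eye in the fork), positive = open to the front. Stays where left, friction about 0.1 N m. 22 mm wide, 50 to 60 mm above the table. Its eye, 190 mm from the pivot, is 34 mm wide with a slot 18 mm across x 48 mm along the bar, fitting every setting of the fork.
- bar_knob (a point): Middle of the black knob on the bar, 95 mm from the pivot: 18 mm thick, 20 mm high, from 68 to 88 mm above the table, on a 10 mm stem. Its axes turn with the bar (y from the eye to the pivot, -x towards the open side).
- pin_grip (a point): Centre of the head of the loose upright quick-release pin. z up the pin; +y through button a, -y through button b. The head is a block 24 (x) x 22 (y) mm, from 17 mm below to 17 mm above, with a ribbed button 18 mm wide and 26 mm high on each y side: 34 mm over both buttons released, 26 mm pressed. The plain x sides do not work the balls.
- pin: The same pin (0.12 to 0.18 kg); origin at the middle of its shoulder's underside, 21 mm below the head's centre. Shoulder: disc 30 x 4 mm. Shank 14 mm wide, 46 mm long, last 5 mm tapering to 8 mm. Two balls on the y sides, 34.5 mm below the shoulder, stand out 3 mm; they pass a hole with the buttons pressed over 2.5 mm and clear the fork's lower plate with the shoulder within 2 mm of the fork.
- pin_button_a (a joint): Travel of button a (m): 0 = out (ball out, locking), 0.004 = pressed home (ball flush). Spring: 7.5 N to start, 13.5 N pressed home.
- pin_button_b (a joint): The same for button b.
- rest: Fixed wooden rest block 64 x 64 x 58 mm with a vertical 24 mm hole in which the pin stands, its shoulder lying on the top face; the hole is wide enough for the balls. Origin under its centre.
- spice_jar_1: Jar with a white cap, 47 mm wide, 98 mm high, standing in the carrier, 34 mm behind its middle line, in one of three places at y = +80, +20 or -42 mm of the carrier. Origin under its centre.
- spice_jar_2: Jar with a dark cap, 44 mm wide, 105 mm high, in another of these places. Origin under its centre.
- spice_jar_3: Jar with a mustard cap, 43 mm wide, 102 mm high, in the third of these places. Origin under its centre.
- tin_1: Tin, 75 mm wide, 110 mm high, a bystander to the right of the carrier. Origin under its centre.
- carrot_half_2: Piece of carrot, 45 mm, a bystander to the left of the carrier. Origin under it.

How it is judged:
On the way, in this order (a step that is already met when the one before it is completed fails the run):
1. the bar is shut, within 0.03 rad of its stop (value of joint bar below 0.03 rad), for 0.2 s.
2. with both buttons pressed at least 2 mm, the pin's shank is in the fork, its shoulder within 10 mm of the fork's top (value of joint each of pin_button_a, pin_button_b above 0.002 m and horizontal distance between pin_grip and fork_mid below 0.02 m and z of pin_grip in the frame of carrier below 0.101 m and value of joint bar below 0.03 rad), for 0.1 s.
At the end, for the whole second after the job is handed in: Bar shut (within 0.03 rad); pin upright (0.09 rad) through fork and eye, shoulder on the fork's top (within 2.5 mm); both buttons out (under 1 mm in), so both balls stand out below the lower plate; pin at rest; three jars upright (value of joint bar below 0.03 rad and horizontal distance between pin_grip and fork_mid below 0.02 m and z of pin_grip in the frame of carrier between 0.0885 and 0.0935 m and angle between pin_grip's own z axis and vertical below 0.09 rad and value of joint each of pin_button_a, pin_button_b below 0.001 m and linear speed of pin below 0.02 m/s and angle between each of spice_jar_1, spice_jar_2, spice_jar_3's own z axis and vertical below 0.2 rad); the robot touches nothing.
It fails at once if the pin is forced: more than 40 N between the pin and the carrier with its fork and bar (contact force between pin and carrier above 40 N).
It fails at once if a jar is knocked over or pushed more than 30 mm (angle between any of spice_jar_1, spice_jar_2, spice_jar_3's own z axis and vertical above 0.5 rad or distance of any of spice_jar_1, spice_jar_2, spice_jar_3 from where it was at the start of the episode above 0.03 m).
It fails at once if the tin or the carrot piece is pushed more than 30 mm (distance of any of tin_1, carrot_half_2 from where it was at the start of the episode above 0.03 m).
It also fails if it takes over 72 s, if anything falls off the work surface, if the arm or the gripper's body presses on something with over 40 N, if the wrist force passes 120 N, or if a joint passes its speed limit or range.

## Working session

There is one attempt and no reset: what is moved stays moved. The work goes in short steps, Python scripts to look and compute and a shell command to move; the robot and the scene stay as the last step left them, time stands still between calls to the robot, and variables do not carry over. Pictures are saved under pics/ and viewed, about 8 in all and at most 12, crops included, and the job is handed in when it is done.

```bash
ls; mkdir -p pics; cat > look.py <<'E'
import cv2,sys,numpy as np,pickle
from plant import r
def snap(cam,name):
    s=r.get_state(); d=r.snapshot(cam); d['s']=s
    cv2.imwrite(f'pics/{name}.png',d['image'][:,:,::-1]); pickle.dump(d,open(f'pics/{name}.pkl','wb')); return d
E
python3 - <<'E'
from look import *
for c in ('scene','top'):
    d=snap(c,c+'0'); print(c,d['mtx'],d['dist'],d['R'],d['t'])
print(r.get_state())
E
```

```text
pics
scene [[460.89074398   0.         320.7312222 ]
 [  0.         460.89074398 235.03221456]
 [  0.           0.           1.        ]] [-0.00051281  0.          0.          0.          0.        ] [[ 0.49720902 -0.86739373  0.02028058]
 [-0.44034304 -0.27241682 -0.85550399]
 [ 0.74758357  0.41643389 -0.5173989 ]] [-0.30469752  0.33917356  0.4843443 ]
top [[433.28218882   0.         318.67098044]
 [  0.         433.28218882 241.92340525]
 [  0.           0.           1.        ]] [0.03016768 0.         0.         0.         0.        ] [[-0.02394005 -0.99942569 -0.02398277]
 [-0.98865305  0.02722699 -0.14772896]
 [ 0.14829709  0.020174   -0.98873706]] [0.03835899 0.60470477 0.90402578]
{'clock': 0.1, 'q': array([ 1.25978729,  0.68988866, -0.19450936,  1.56621433,  0.1572877 ,
        0.90253586, -0.21508852]), 'qd': array([ 3.15466085e-04, -2.69581883e-03,  3.55635799e-04, -1.58359319e-03,
        7.40083332e-04,  3.12119582e-05, -3.67936136e-04]), 'joint_torque': array([-2.63219983e-03, -5.28495204e+01, -1.27194431e+00, -1.53834754e+01,
       -5.27228834e-02,  1.98090740e-03,  6.09800713e-05]), 'tool_pos': array([ 0.21102877, -0.58770761,  0.24600396]), 'eef_rot': array([ 8.17948874e-01, -5.75290320e-01, -7.11479205e-04, -4.24903795e-04]), 'contact_force': array([-0.07199098,  0.5523592 ,  0.57248188]), 'moment': array([-0.04511155,  0.00726962,  0.00714664]), 'opening': 0.9954234135751016}
```

View pics/scene0.png

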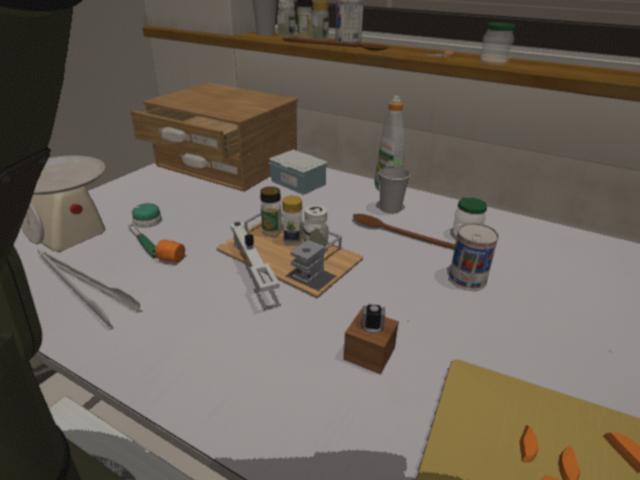

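View pics/top0.png

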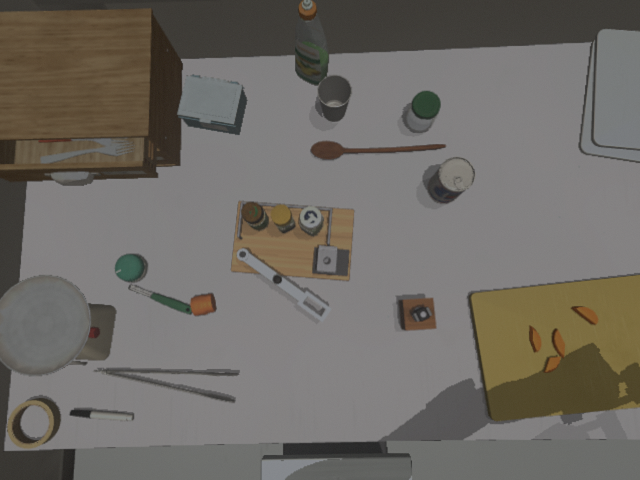

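Scene view: carrier (220–360, 205–290), fork ~(307,262), bar open with its eye at ~(265,280), pin in rest at (373,318). Top view: post (243,255), knob (277,279), eye (314,305), fork (327,259), pin (421,314). I'll crop for precision.

```bash
python3 - <<'E'
import cv2
a=cv2.imread('pics/top0.png')[195:345,225:445]
b=cv2.imread('pics/scene0.png')[180:370,210:410]
a=cv2.resize(a,None,fx=3.6,fy=3.6,interpolation=cv2.INTER_CUBIC)
cv2.imwrite('pics/c1.png',cv2.convertScaleAbs(a,alpha=1.3))
E
```

```text
(no output)
```

View pics/c1.png

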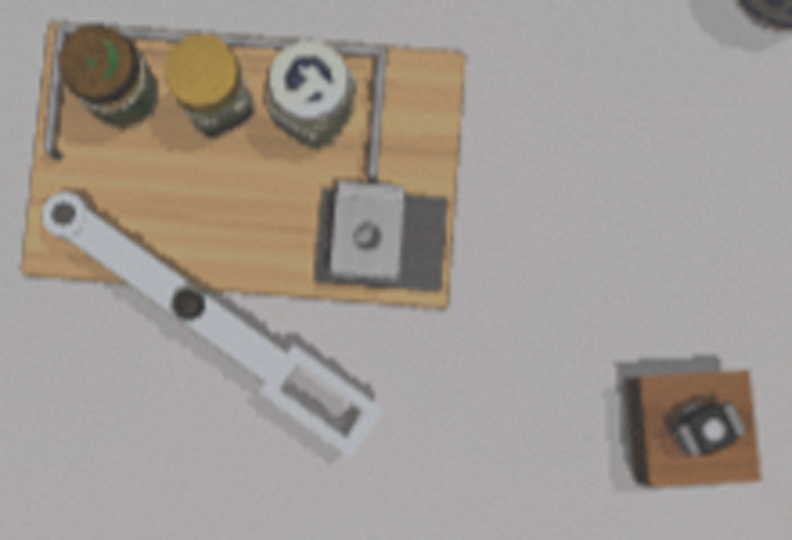

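Crop: board corners TL(52,20) TR(466,50) BR(447,308) BL(23,274); post (64,213), knob (188,303), eye (325,400), fork hole (367,236), pin head top (713,430) with button axis slightly rising to the right.

```bash
cat >> look.py <<'E'
from scipy.spatial.transform import Rotation as Ro
def campose(d):
    if 'R' in d and 'T_tool_cam' not in d: return d['R'].T, -d['R'].T@d['t']
    s=d['s'];T=np.array(d['T_tool_cam']);Rt=Ro.from_quat(s['eef_rot']).as_matrix()
    return Rt@T[:3,:3], Rt@T[:3,3]+s['tool_pos']
def cast(d,uv,z):
    n=cv2.undistortPoints(np.array([[uv]],float),d['mtx'],np.array(d['dist']))[0,0]
    A,c=campose(d); v=A@np.array([n[0],n[1],1]); return c+v*(z-c[2])/v[2]
E
python3 - <<'E'
from look import *
d=pickle.load(open('pics/top0.pkl','rb'))
def f(u,v,z): return cast(d,(u/3.6+225-.36,v/3.6+195-.36),z)
P={k:f(*a) for k,a in dict(TL=(52,20,.01),TR=(466,50,.01),BR=(447,308,.01),BL=(23,274,.01),post=(64,213,.065),knob=(188,303,.088),eye=(325,400,.06),hole=(367,236,.07),pin=(713,430,.096),ra=(752,372,.058),rb=(762,480,.058),rc=(640,380,.058),rd=(652,487,.058),b1=(680,442,.09),b2=(737,416,.09)).items()}
for k,v in P.items(): print(k,v.round(4))
an=lambda v:np.degrees(np.arctan2(v[1],v[0]))
yaw=[an(P['TL']-P['BL']),an(P['TR']-P['BR']),an(P['TL']-P['TR'])-90,an(P['BL']-P['BR'])-90]
print('yaw',yaw, 'size',np.linalg.norm(P['TL']-P['TR']),np.linalg.norm(P['TL']-P['BL']))
y=np.radians(np.mean(yaw));c=(P['TL']+P['TR']+P['BR']+P['BL'])/4
R=np.array([[np.cos(y),-np.sin(y)],[np.sin(y),np.cos(y)]])
for k in('post','knob','eye','hole'): print(k,'carrier',R.T@(P[k]-c)[:2])
print('centre',c,'post model',c[:2]+R@[-.05,.1],'knob shut',c[:2]+R@[-.05,.005],'fork',c[:2]+R@[-.05,-.09])
print('bar ang',an(P['eye']-P['post']),an(P['knob']-P['post']),'shut',np.degrees(y)-90)
st=r.get_state();print(Ro.from_quat(st['eef_rot']).as_matrix().round(3))
E
```

```text
TL [0.7135 0.2054 0.01  ]
TR [ 0.686  -0.0596  0.01  ]
BR [ 0.5223 -0.0419  0.01  ]
BL [0.5504 0.2231 0.01  ]
post [0.5813 0.1865 0.065 ]
knob [0.5243 0.1103 0.088 ]
eye [0.4674 0.0337 0.06  ]
hole [0.5622 0.0065 0.07  ]
pin [ 0.4458 -0.1834  0.096 ]
ra [ 0.4779 -0.216   0.058 ]
rb [ 0.416  -0.2177  0.058 ]
rc [ 0.4747 -0.1509  0.058 ]
rd [ 0.4133 -0.1544  0.058 ]
b1 [ 0.4395 -0.1659  0.09  ]
b2 [ 0.4531 -0.1985  0.09  ]
yaw [np.float64(-6.205405907923517), np.float64(-6.171750154434807), np.float64(-5.918570657258201), np.float64(-6.056834751052719)] size 0.2663768008588858 0.16403539153835084
post carrier [-0.04765561  0.10023544]
knob carrier [-0.09621737  0.01843735]
eye carrier [-0.14470534 -0.06377132]
hole carrier [-0.0475633  -0.08077846]
centre [0.61805663 0.08173227 0.01      ] post model [0.57894446 0.18647117] knob shut [0.56886893 0.09200698] fork [ 0.5587934  -0.00245721]
bar ang -126.70273786305869 -126.78483133268138 shut -96.08814036766731
[[ 0.338 -0.941 -0.001]
 [-0.941 -0.338  0.002]
 [-0.002  0.    -1.   ]]
```

```bash
cat >> look.py <<'E'
def rel(p,yaw,s=None):
    "shift/turn in tool axes to world pos p, tool x at yaw deg, tool down"
    s=s or r.get_state();R0=Ro.from_quat(s['eef_rot'])
    y=np.radians(yaw);cx=np.array([np.cos(y),np.sin(y),0]);z=np.array([0,0,-1.])
    Rt=Ro.from_matrix(np.c_[cx,np.cross(z,cx),z])
    print('turn',(R0.inv()*Rt).as_rotvec().round(4),'shift',R0.inv().apply(np.array(p)-s['tool_pos']).round(4))
E
python3 - <<'E'
from look import *
rel([.46,-.3,.247],-106); rel([.495,.131,.2],-106)
E
```

```text
turn [6.000e-04 1.600e-03 6.241e-01] shift [-0.1866 -0.3316 -0.0007]
turn [6.000e-04 1.600e-03 6.241e-01] shift [-0.5803 -0.5102  0.0469]
```

```bash
python3 -m pendant '[[[0,0,0.15],[-0.025,-0.043,0],0],[[0,0,0.3],[-0.05,-0.086,0],0],[[0,0,0.45],[-0.075,-0.129,0],0],[[0,0,0.624],[-0.1,-0.172,0],0],[[0,0,0.624],[-0.125,-0.215,0],0],[[0,0,0.624],[-0.15,-0.258,0],0],[[0,0,0.624],[-0.187,-0.3,0],0],[[0,0,0.624],[-0.23,-0.33,0],0],[[0,0,0.624],[-0.28,-0.355,0],0],[[0,0,0.624],[-0.32,-0.38,0],0]]'
python3 -c "
from look import *
rel([.495,.131,.2],-106);rel([.495,.131,.081],-106)"
```

```text
clock: 1.1
tool_pos: [0.4583, -0.1675, 0.2464]
eef_rot: [-0.602, 0.799, 0.0, -0.0]
contact_force: [1.1, -0.3, -0.1]
opening: 0.115
turn [0.0008 0.     0.0001] shift [-0.297   0.0469  0.0465]
turn [0.0008 0.     0.0001] shift [-0.297   0.0468  0.1655]
```

```bash
python3 -m pendant '[[[0,0,0],[-0.05,0.01,0],0],[[0,0,0],[-0.1,0.02,0],0],[[0,0,0],[-0.15,0.03,0],0],[[0,0,0],[-0.2,0.04,0.01],0],[[0,0,0],[-0.25,0.047,0.03],0],[[0,0,0],[-0.297,0.047,0.06],0],[[0,0,0],[-0.297,0.047,0.1],0],[[0,0,0],[-0.297,0.047,0.14],0],[[0,0,0],[-0.297,0.047,0.166],0],[[0,0,0],[-0.297,0.047,0.166],0]]'
python3 -c "
from look import *
for p in ([.515,.118],[.535,.105],[.548,.097],[.551,.094]): rel(p+[.081],-100)
d=snap('wrist','w1');print(d['T_tool_cam'])
snap('scene','s1')"
```

```text
clock: 2.1
tool_pos: [0.4927, 0.1285, 0.0776]
eef_rot: [-0.602, 0.798, 0.001, -0.003]
contact_force: [-0.2, -1.5, -0.2]
opening: 0.003
turn [ 0.0063 -0.0036 -0.104 ] shift [ 0.004  -0.0243 -0.0036]
turn [ 0.0063 -0.0036 -0.104 ] shift [ 0.011  -0.0471 -0.0037]
turn [ 0.0063 -0.0036 -0.104 ] shift [ 0.0151 -0.0618 -0.0038]
turn [ 0.0063 -0.0036 -0.104 ] shift [ 0.0172 -0.0655 -0.0038]
[[ 9.99999522e-01 -9.56578693e-04 -2.00439700e-04 -8.78289877e-05]
 [ 9.70968555e-04  9.48947287e-01  3.15433201e-01 -8.26647870e-02]
 [-1.11529970e-04 -3.15433245e-01  9.48947762e-01 -1.37867315e-01]
 [ 0.00000000e+00  0.00000000e+00  0.00000000e+00  1.00000000e+00]]
```

```bash
python3 -m pendant '[[[0,0,-0.02],[0.001,-0.008,-0.002],0],[[0,0,-0.03],[0.003,-0.016,-0.002],0],[[0,0,-0.05],[0.004,-0.024,-0.002],0],[[0,0,-0.06],[0.006,-0.031,-0.002],0],[[0,0,-0.08],[0.008,-0.038,-0.002],0],[[0,0,-0.09],[0.01,-0.045,-0.002],0],[[0,0,-0.1],[0.012,-0.05,-0.002],0],[[0,0,-0.104],[0.013,-0.055,-0.002],0],[[0,0,-0.104],[0.014,-0.058,-0.002],0],[[0,0,-0.104],[0.014,-0.058,-0.002],0]]'
python3 -c "
from look import *
snap('wrist','w2')
d=snap('top','t2')
a=cv2.imread('pics/t2.png')[195:345,225:445]
b=cv2.resize(cv2.imread('pics/w2.png'),(400,300))
a=cv2.resize(a,(400,273),interpolation=cv2.INTER_CUBIC)
cv2.imwrite('pics/m2.png',np.vstack([a,b]))"
```

```text
clock: 3.2
tool_pos: [0.5479, 0.0992, 0.0827]
eef_rot: [-0.642, 0.766, -0.0, 0.0]
contact_force: [-0.0, -1.1, -0.4]
opening: 0.002
```

View pics/m2.png

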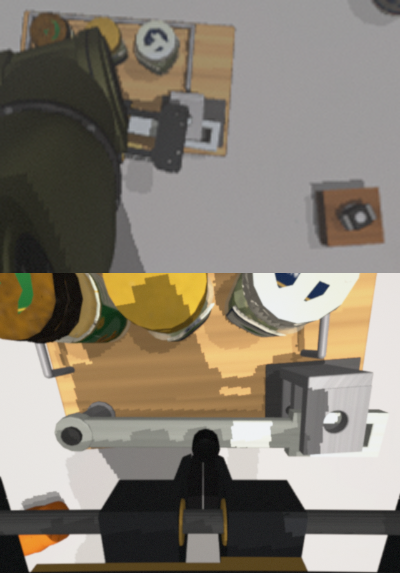

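Bar is nearly shut (eye in the fork). Push on gently to the stop.

```bash
for i in 1 2; do python3 -m pendant '[[[0,0,0],[0,-0.001,0],0],[[0,0,0],[0,-0.002,0],0],[[0,0,0],[0,-0.002,0],0]]'; done; python3 -m pendant '[[[0,0,0],[0,-0.001,0],0],[[0,0,0],[0,-0.002,0],0],[[0,0,0],[0,-0.002,0],0],[[0,0,0],[0,-0.002,0],0]]'
```

```text
clock: 3.6
tool_pos: [0.549, 0.0991, 0.0827]
eef_rot: [-0.643, 0.766, 0.0, -0.0]
contact_force: [-0.9, -0.2, 0.9]
opening: 0.007
clock: 3.9
tool_pos: [0.5512, 0.0986, 0.0827]
eef_rot: [-0.642, 0.766, -0.0, -0.0]
contact_force: [-1.1, -0.8, 0.1]
opening: 0.003
clock: 4.3
tool_pos: [0.5533, 0.0984, 0.0827]
eef_rot: [-0.642, 0.766, -0.0, 0.0]
contact_force: [-0.5, -0.4, 0.2]
opening: 0.008
```

```bash
for i in 1 2 3 4; do python3 -m pendant '[[[0,0,0],[0,-0.001,0],0],[[0,0,0],[0,-0.002,0],0],[[0,0,0],[0,-0.002,0],0]]' | grep -v rot; done
```

```text
clock: 4.6
tool_pos: [0.5552, 0.098, 0.0827]
contact_force: [-0.1, -0.4, -0.8]
opening: 0.006
clock: 4.9
tool_pos: [0.5554, 0.0979, 0.0826]
contact_force: [-5.8, 0.9, 3.4]
opening: 0.004
clock: 5.2
tool_pos: [0.5555, 0.0979, 0.0826]
contact_force: [-9.3, 0.9, 6.8]
opening: 0.003
clock: 5.5
tool_pos: [0.5555, 0.0979, 0.0825]
contact_force: [-12.1, 1.1, 11.0]
opening: 0.006
```

```bash
python3 -m pendant '[[[0,0,0],[0,0.025,0],0],[[0,0,0],[0,0.05,-0.01],0],[[0,0,0],[0,0.06,-0.05],0],[[0,0,0],[0.03,0.06,-0.1],0.5],[[0,0,0],[0.08,0.06,-0.12],0.5],[[0,0,0],[0.1,0.06,-0.12],0.5],[[0,0,0],[0.1,0.06,-0.12],0.5],[[0,0,0],[0.1,0.06,-0.12],0.5]]'
python3 -c "
from look import *
d=snap('wrist','w3')
for c in ('scene','top'): snap(c,c+'3')
a=cv2.imread('pics/w3.png');cv2.imwrite('pics/m3.png',np.vstack([a[:, :],])[::1])
rel([.40,-.18,.2],-67)"
```

```text
clock: 6.3
tool_pos: [0.4855, 0.0087, 0.2031]
eef_rot: [-0.642, 0.767, -0.001, 0.001]
contact_force: [1.0, 0.5, -0.7]
opening: 0.436
turn [-4.000e-04  8.000e-04 -5.742e-01] shift [0.2023 0.0509 0.0021]
```

View pics/w3.png

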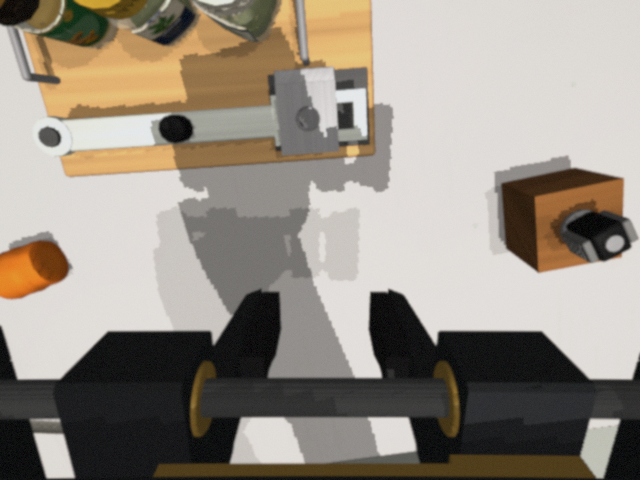

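Wrist view: bar shut in the fork, fork hole at (307,118), pin head at far right (613,243). Now go look at the pin.

```bash
python3 -m pendant '[[[0,0,-0.15],[0.05,0.012,0],0.6],[[0,0,-0.3],[0.1,0.025,0],0.6],[[0,0,-0.45],[0.15,0.038,0],0.6],[[0,0,-0.574],[0.2,0.05,0],0.6],[[0,0,-0.574],[0.202,0.051,0.0],0.6],[[0,0,-0.574],[0.202,0.051,0.0],0.6],[[0,0,-0.574],[0.202,0.051,0.0],0.6]]'
python3 -c "
from look import *
d=pickle.load(open('pics/w3.pkl','rb'));print('hole w3',cast(d,(307,118),.07))
d=snap('wrist','w4')"
```

```text
clock: 7.15
tool_pos: [0.4003, -0.1792, 0.2026]
eef_rot: [0.834, -0.552, 0.0, -0.001]
contact_force: [0.5, 0.6, -0.5]
opening: 0.598
hole w3 [0.56423725 0.00670683 0.07      ]
```

View pics/w4.png

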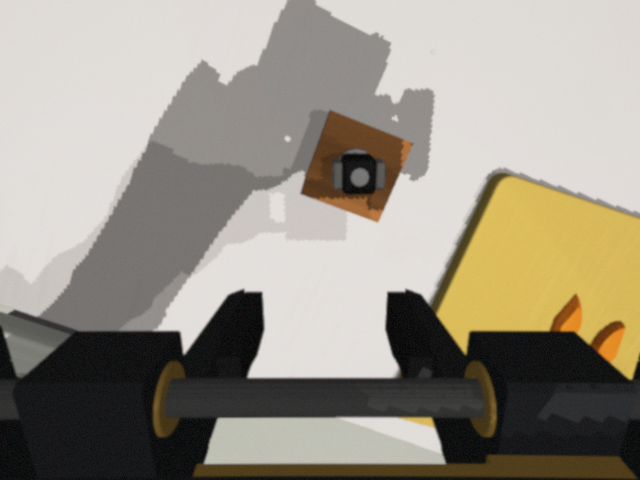

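The pin's buttons (grey strips at x≈337 and 381, row 174) line up with the jaws. Zoom on both pin and fork for exact pixels.

```bash
python3 -c "
import cv2,numpy as np
f=lambda n,x,y:cv2.convertScaleAbs(cv2.resize(cv2.imread(f'pics/{n}.png')[y:y+120,x:x+80],None,fx=5,fy=5,interpolation=cv2.INTER_CUBIC),alpha=1.6)
cv2.imwrite('pics/m4.png',np.hstack([f('w4',320,110),f('w3',265,55)]))"
```

```text
(no output)
```

View pics/m4.png

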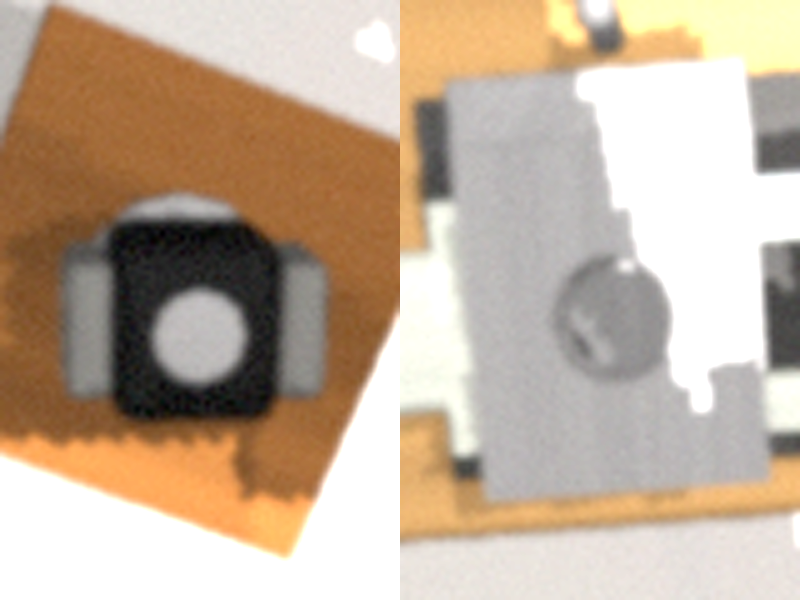

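```bash
python3 -c "
from look import *
d=pickle.load(open('pics/w4.pkl','rb'))
p=cast(d,(359.6,177),.0965);print('pin',p)
print(cast(d,(320+193/5,110+49),.092),cast(d,(320+65/5,110+49),.092),cast(d,(320+327/5,110+49),.092))
rel([p[0],p[1],.13],-67);rel([p[0],p[1],.074],-67)
s=pickle.load(open('pics/scene3.pkl','rb'))
cv2.imwrite('pics/m5.png',cv2.convertScaleAbs(cv2.resize(s['image'][210:360,270:430,::-1],None,fx=4,fy=4,interpolation=cv2.INTER_CUBIC),alpha=1.4))"
```

```text
pin [ 0.44786062 -0.18380994  0.0965    ]
[ 0.45763519 -0.17905362  0.092     ] [ 0.45121773 -0.16386263  0.092     ] [ 0.4643406 -0.1949486  0.092    ]
turn [-0.0014  0.0005  0.0012] shift [ 0.0232 -0.0415  0.0727]
turn [-0.0014  0.0005  0.0012] shift [ 0.0233 -0.0414  0.1287]
```

View pics/m5.png

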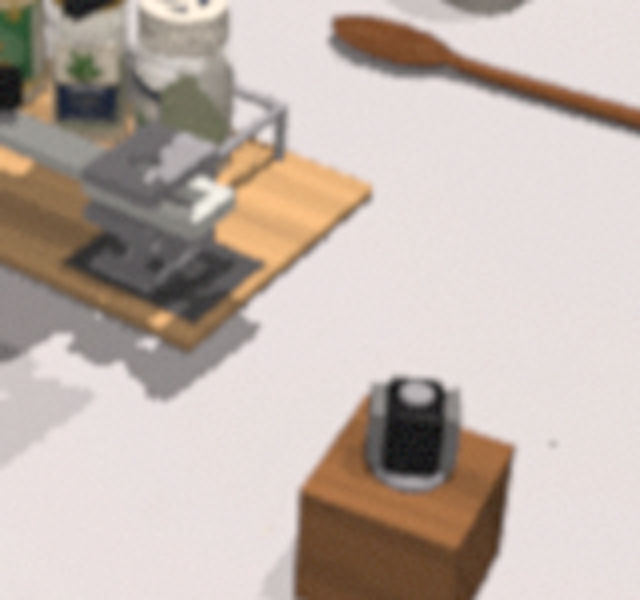

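Wrist and top agree on the hole–pin offset (0.1164, 0.190), which cancels the 2 mm common bias. Grasp the pin.

```bash
python3 -m pendant '[[[0,0,0],[0.012,-0.02,0.02],0.6],[[0,0,0],[0.0233,-0.0414,0.04],0.6],[[0,0,0],[0.0233,-0.0414,0.07],0.6],[[0,0,0],[0.0233,-0.0414,0.09],0.6],[[0,0,0],[0.0233,-0.0414,0.11],0.6],[[0,0,0],[0.0233,-0.0414,0.12],0.6],[[0,0,0],[0.0233,-0.0414,0.1287],0.6],[[0,0,0],[0.0233,-0.0414,0.1287],0.6],[[0,0,0],[0.0233,-0.0414,0.1287],0.6]]' 40
python3 -m pendant '[[[0,0,0],[0,0,0],0.4],[[0,0,0],[0,0,0],0.3],[[0,0,0],[0,0,0],0.2],[[0,0,0],[0,0,0],0.2],[[0,0,0],[0,0,0],0.2],[[0,0,0],[0,0,0],0.2],[[0,0,0],[0,0,0],0.2]]' 40
```

```text
clock: 8.1
tool_pos: [0.4467, -0.1861, 0.0745]
eef_rot: [0.833, -0.553, 0.0, -0.0]
contact_force: [0.2, 0.2, 0.4]
opening: 0.598
clock: 8.8
tool_pos: [0.4464, -0.1866, 0.0747]
eef_rot: [0.833, -0.553, 0.0, -0.0]
contact_force: [-0.6, 1.0, 7.4]
opening: 0.283
```

```bash
python3 -m pendant '[[[0,0,0],[0,0,-0.01],0],[[0,0,0],[0,0,-0.03],0],[[0,0,0],[0,0,-0.05],0],[[0,0,0],[0,0,-0.08],0],[[0,0,0],[0,0,-0.1],0],[[0,0,0],[0,0,-0.1],0],[[0,0,0],[0,0,-0.1],0],[[0,0,0],[0,0,-0.1],0]]' 40
python3 -c "
from look import *
snap('wrist','w5');d=snap('scene','s5');print(r.get_state()['contact_force'],r.get_state()['moment'])
b=d['image'][170:370,260:460,::-1]
cv2.imwrite('pics/m6.png',cv2.convertScaleAbs(np.hstack([cv2.resize(b,(400,400),interpolation=cv2.INTER_CUBIC),cv2.resize(cv2.imread('pics/w5.png')[200:440,200:440],(400,400))]),alpha=1.3))"
```

```text
clock: 9.6
tool_pos: [0.4454, -0.1863, 0.1732]
eef_rot: [0.833, -0.553, -0.001, 0.0]
contact_force: [-0.1, -0.8, -1.4]
opening: 0.289
[0.21961862 0.28590624 0.01146595] [ 0.00087136  0.0498035  -0.00990772]
```

View pics/m6.png

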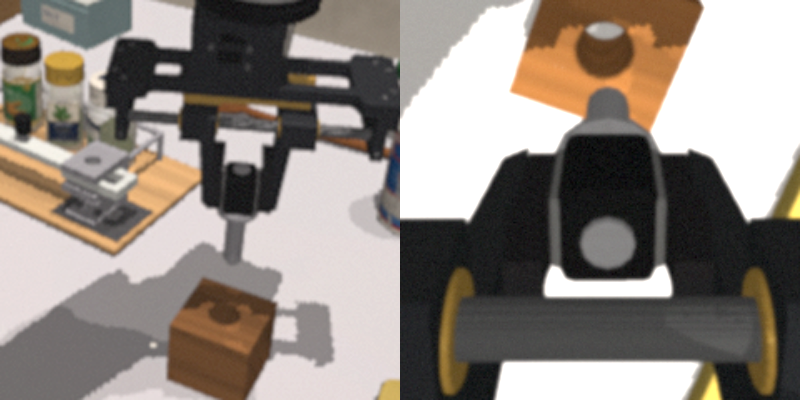

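Pin held upright by the buttons; rest block empty. Compute pin head/tip in tool axes and the move to above the hole.

```bash
python3 -c "
from look import *
d=pickle.load(open('pics/w5.pkl','rb'));T=np.array(d['T_tool_cam'])
def ct(uv,z):
    n=cv2.undistortPoints(np.array([[uv]],float),d['mtx'],np.array(d['dist']))[0,0];v=T[:3,:3]@[n[0],n[1],1];return T[:3,3]+v*(z-T[2,3])/v[2]
h=ct((200+208*.6,200+241*.6),-.0215);print('head',h)
K=d['mtx'];
for z in(-.0215,.0,.0627):
  p=T[:3,:3].T@(np.array([h[0],h[1],z])-T[:3,3]);q=K@(p/p[2]);print(z,q[:2],'crop',(q[:2]-200)/.6, 'r7',K[0,0]*.007/p[2]/.6)
s=r.get_state();yaw=-67;y=np.radians(yaw)
off=np.cos(y)*h[0]+np.sin(y)*h[1],np.sin(y)*h[0]-np.cos(y)*h[1]
print('off world',off)
t=np.array([.5642-off[0],.0067-off[1]]);print(t)
rel([*t,.175],-67);rel([*t,.145],-67)"
```

```text
head [ 0.00032649 -0.00347667 -0.0215    ]
-0.0215 [324.79937528 344.44138337] crop [207.99895879 240.73563895] r7 32.7757487709091
0.0 [324.7439678 313.7618663] crop [207.90661301 189.60311051] r7 28.483399674294798
0.0627 [324.64235371 257.49740695] crop [207.73725618  95.82901158] r7 20.611479762062295
off world (np.float64(0.003327855531990003), np.float64(0.0010579104079605343))
[0.56087214 0.00564209]
turn [ 0.0018  0.0015 -0.0024] shift [-0.1319 -0.1809 -0.0021]
turn [ 0.0018  0.0015 -0.0024] shift [-0.1319 -0.1809  0.0279]
```

```bash
python3 -m pendant '[[[0,0,0],[-0.02,-0.028,0],0],[[0,0,0],[-0.047,-0.065,0],0],[[0,0,0],[-0.074,-0.102,0],0],[[0,0,0],[-0.1,-0.138,0],0],[[0,0,0],[-0.12,-0.165,0],0],[[0,0,0],[-0.13,-0.178,0],0],[[0,0,0],[-0.1319,-0.1809,0],0],[[0,0,0],[-0.1319,-0.1809,0],0],[[0,0,0],[-0.1319,-0.1809,0],0]]' 40
python3 -c "
from look import *
snap('wrist','w6')
d=snap('scene','s6');rel([.5609,.0056,.1405],-67)
b=d['image'][170:290,250:370,::-1]
cv2.imwrite('pics/m7.png',cv2.convertScaleAbs(np.hstack([cv2.resize(b,(400,400),interpolation=cv2.INTER_CUBIC),cv2.resize(cv2.imread('pics/w6.png')[180:340,240:400],(400,400),interpolation=cv2.INTER_CUBIC)]),alpha=1.3))"
```

```text
clock: 10.6
tool_pos: [0.5604, 0.0025, 0.1737]
eef_rot: [0.832, -0.554, -0.0, 0.001]
contact_force: [-0.5, -0.5, -0.9]
opening: 0.283
turn [ 0.0016 -0.0009 -0.0057] shift [-0.0024 -0.0012  0.0334]
```

View pics/m7.png

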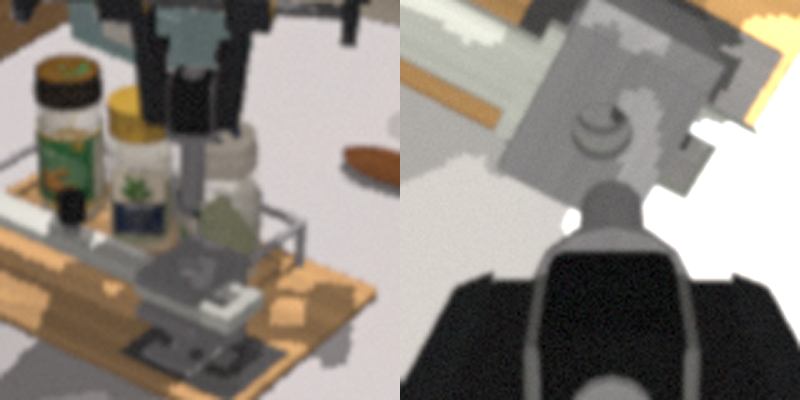

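```bash
cat >> look.py <<'E'
def holetool(d,uv):
    p=cast(d,uv,.07);s=d['s'];return p,Ro.from_quat(s['eef_rot']).inv().apply(p-s['tool_pos'])
E
python3 -c "
from look import *
d=pickle.load(open('pics/w6.pkl','rb'))
p,t=holetool(d,(320.8,232.4));print('hole',p,'in tool',t,'move',t-[.0003,-.0035,0]);print(d['s']['tool_pos'],r.get_state()['tool_pos'])"
```

```text
hole [0.56420208 0.00640244 0.07      ] in tool [-0.00220825 -0.00528824  0.10363636] move [-0.00250825 -0.00178824  0.10363636]
[0.56038649 0.00254492 0.17365277] [0.56078018 0.00295242 0.17391075]
```

```bash
python3 -m pendant '[[[0,0,0],[-0.001,-0.001,0.01],0],[[0,0,0],[-0.0025,-0.0015,0.02],0],[[0,0,0],[-0.0025,-0.0015,0.03],0],[[0,0,0],[-0.0025,-0.0015,0.035],0],[[0,0,0],[-0.0025,-0.0015,0.035],0],[[0,0,0],[-0.0025,-0.0015,0.035],0]]' 40
python3 -c "
from look import *
s=r.get_state();rel([.5609,.0056,.13],-67);rel([.5609,.0053,.13],-67)"
```

```text
clock: 11.3
tool_pos: [0.5621, 0.0083, 0.1388]
eef_rot: [0.833, -0.553, -0.0, 0.0]
contact_force: [0.9, 0.2, -0.9]
opening: 0.281
turn [ 0.0002 -0.     -0.0025] shift [0.002  0.0021 0.0088]
turn [ 0.0002 -0.     -0.0025] shift [0.0023 0.0022 0.0088]
```

```bash
for i in 1 2 3; do python3 -m pendant '[[[0,0,0],[0,0,0],0],[[0,0,0],[0,0,0],0]]' | grep pos; done; python3 -c "
from look import *
for i in range(3): print(r.get_state()['tool_pos'])
rel([.5609,.0055,.137],-67)"
```

```text
tool_pos: [0.5624, 0.0083, 0.1394]
tool_pos: [0.5622, 0.0082, 0.1392]
tool_pos: [0.5621, 0.0082, 0.1391]
[0.5620818  0.00823257 0.13905364]
[0.5620818  0.00823257 0.13905364]
[0.5620818  0.00823257 0.13905364]
turn [-0.0001 -0.0001 -0.0026] shift [0.0021 0.0022 0.0021]
```

```bash
python3 -m pendant '[[[0,0,0],[0.002,0.002,0.001],0],[[0,0,0],[0.002,0.002,0.001],0],[[0,0,0],[0.002,0.002,0.001],0],[[0,0,0],[0.002,0.002,0.001],0]]' ; python3 -c "
from look import *
rel([.5609,.0055,.137],-67)
d=snap('wrist','w7');snap('scene','s7')
cv2.imwrite('pics/m8.png',cv2.convertScaleAbs(np.hstack([cv2.resize(cv2.imread('pics/s7.png')[210:290,270:350],(400,400),interpolation=cv2.INTER_CUBIC),cv2.resize(cv2.imread('pics/w7.png')[200:320,260:380],(400,400),interpolation=cv2.INTER_CUBIC)]),alpha=1.4))"
```

```text
clock: 12.3
tool_pos: [0.561, 0.0056, 0.138]
eef_rot: [0.833, -0.553, 0.0, -0.0]
contact_force: [0.2, -0.5, -1.3]
opening: 0.285
turn [-0.0001 -0.0001 -0.0026] shift [0.0001 0.0002 0.001 ]
```

View pics/m8.png

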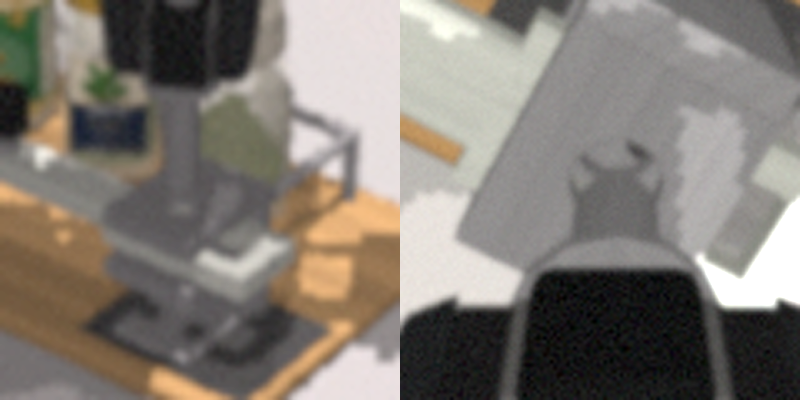

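The pin tip is centred over the hole (shank centre x≈616, hole edges 575/660). Descend gently.

```bash
python3 -m pendant '[[[0,0,0],[0,0,0.002],0],[[0,0,0],[0,0,0.004],0],[[0,0,0],[0,0,0.005],0],[[0,0,0],[0,0,0.005],0]]'; python3 -m pendant '[[[0,0,0],[0,0,0.001],0],[[0,0,0],[0,0,0.002],0],[[0,0,0],[0,0,0.002],0]]';python3 -m pendant '[[[0,0,0],[0,0,0.001],0],[[0,0,0],[0,0,0.002],0],[[0,0,0],[0,0,0.002],0]]'
```

```text
clock: 12.8
tool_pos: [0.5608, 0.0056, 0.1327]
eef_rot: [0.833, -0.553, -0.0, 0.0]
contact_force: [-0.2, 0.3, -1.4]
opening: 0.285
clock: 13.1
tool_pos: [0.5609, 0.0056, 0.1309]
eef_rot: [0.833, -0.553, -0.0, 0.0]
contact_force: [0.4, -0.0, -1.6]
opening: 0.286
clock: 13.4
tool_pos: [0.5609, 0.0056, 0.1289]
eef_rot: [0.833, -0.553, -0.0, 0.0]
contact_force: [1.4, 0.1, -0.9]
opening: 0.283
```

```bash
for i in 1 2 ; do python3 -m pendant '[[[0,0,0],[0,0,0.001],0],[[0,0,0],[0,0,0.002],0],[[0,0,0],[0,0,0.002],0]]' | grep -v rot;done
```

```text
clock: 13.7
tool_pos: [0.561, 0.0056, 0.1269]
contact_force: [-0.5, 0.3, -0.8]
opening: 0.286
clock: 14.0
tool_pos: [0.561, 0.0057, 0.1249]
contact_force: [0.4, -0.2, -1.8]
opening: 0.279
```

```bash
for i in 1 2 3; do python3 -m pendant '[[[0,0,0],[0,0,0.0015],0],[[0,0,0],[0,0,0.003],0],[[0,0,0],[0,0,0.003],0]]' | grep -v rot;done
```

```text
clock: 14.3
tool_pos: [0.561, 0.0056, 0.1218]
contact_force: [-0.9, -0.3, -1.2]
opening: 0.286
clock: 14.6
tool_pos: [0.561, 0.0057, 0.1188]
contact_force: [-0.4, 0.5, -2.1]
opening: 0.283
clock: 14.9
tool_pos: [0.561, 0.0056, 0.1158]
contact_force: [-0.4, 0.5, -1.8]
opening: 0.286
```

```bash
for i in 1 2 3; do python3 -m pendant '[[[0,0,0],[0,0,0.001],0],[[0,0,0],[0,0,0.002],0],[[0,0,0],[0,0,0.003],0],[[0,0,0],[0,0,0.003],0]]' | grep -v rot;done
```

```text
clock: 15.3
tool_pos: [0.561, 0.0056, 0.1129]
contact_force: [-0.4, 0.1, -2.1]
opening: 0.284
clock: 15.7
tool_pos: [0.561, 0.0056, 0.1099]
contact_force: [0.3, -0.5, -1.9]
opening: 0.286
clock: 16.1
tool_pos: [0.561, 0.0056, 0.1069]
contact_force: [0.5, 0.7, -1.6]
opening: 0.285
```

Tip past the lower plate's top with no force. Continue.

```bash
for i in 1 2 3 4 5; do python3 -m pendant '[[[0,0,0],[0,0,0.001],0],[[0,0,0],[0,0,0.002],0],[[0,0,0],[0,0,0.003],0],[[0,0,0],[0,0,0.003],0]]' | grep -v rot;done
```

```text
clock: 16.5
tool_pos: [0.561, 0.0056, 0.1039]
contact_force: [-0.1, -0.1, -1.8]
opening: 0.281
clock: 16.9
tool_pos: [0.561, 0.0056, 0.1009]
contact_force: [0.5, -0.1, -1.7]
opening: 0.286
clock: 17.3
tool_pos: [0.561, 0.0056, 0.0978]
contact_force: [0.1, 1.4, -1.4]
opening: 0.284
clock: 17.7
tool_pos: [0.561, 0.0056, 0.0949]
contact_force: [0.4, -0.6, -1.3]
opening: 0.283
clock: 18.1
tool_pos: [0.561, 0.0056, 0.0919]
contact_force: [1.0, 0.4, -1.5]
opening: 0.285
```

Expected seating at TCP z≈0.0867. Use 1 mm steps.

```bash
python3 -m pendant '[[[0,0,0],[0,0,0.001],0],[[0,0,0],[0,0,0.002],0],[[0,0,0],[0,0,0.003],0],[[0,0,0],[0,0,0.003],0]]' | grep -v rot; for i in 1 2 3; do python3 -m pendant '[[[0,0,0],[0,0,0.0005],0],[[0,0,0],[0,0,0.001],0],[[0,0,0],[0,0,0.001],0]]' | grep -v rot;done
```

```text
clock: 18.5
tool_pos: [0.561, 0.0056, 0.0889]
contact_force: [0.5, 0.8, -2.4]
opening: 0.282
clock: 18.8
tool_pos: [0.561, 0.0056, 0.088]
contact_force: [0.1, -0.2, -2.5]
opening: 0.285
clock: 19.1
tool_pos: [0.561, 0.0056, 0.087]
contact_force: [0.2, 0.1, -1.4]
opening: 0.283
clock: 19.4
tool_pos: [0.5611, 0.0056, 0.0868]
contact_force: [-1.7, 0.6, 6.2]
opening: 0.282
```

Contact at exactly the expected height: seated. Release, then retreat upward.

```bash
python3 -m pendant '[[[0,0,0],[0,0,0],0.32],[[0,0,0],[0,0,0],0.4],[[0,0,0],[0,0,0],0.5],[[0,0,0],[0,0,0],0.6],[[0,0,0],[0,0,0],0.65],[[0,0,0],[0,0,0],0.65]]'
python3 -m pendant '[[[0,0,0],[0,0,-0.01],0.65],[[0,0,0],[0,0,-0.03],0.65],[[0,0,0],[0,0,-0.06],0.65],[[0,0,0],[0,0.03,-0.1],0.65],[[0,0,0],[0,0.06,-0.12],0.65],[[0,0,0],[0,0.08,-0.12],0.65],[[0,0,0],[0,0.08,-0.12],0.65],[[0,0,0],[0,0.08,-0.12],0.65]]'
python3 -c "
from look import *
d=snap('wrist','w8');snap('scene','s8')
cv2.imwrite('pics/m9.png',cv2.convertScaleAbs(np.hstack([cv2.resize(cv2.imread('pics/s8.png')[180:300,230:350],(400,400),interpolation=cv2.INTER_CUBIC),cv2.resize(cv2.imread('pics/w8.png')[20:220,220:420],(400,400),interpolation=cv2.INTER_CUBIC)]),alpha=1.3))"
```

```text
clock: 20.0
tool_pos: [0.5609, 0.0055, 0.0858]
eef_rot: [0.833, -0.553, -0.0, 0.0]
contact_force: [0.1, -0.2, -0.1]
opening: 0.651
clock: 20.8
tool_pos: [0.488, -0.0253, 0.2065]
eef_rot: [0.833, -0.553, 0.001, -0.001]
contact_force: [1.2, 0.7, -1.2]
opening: 0.651
```

View pics/m9.png

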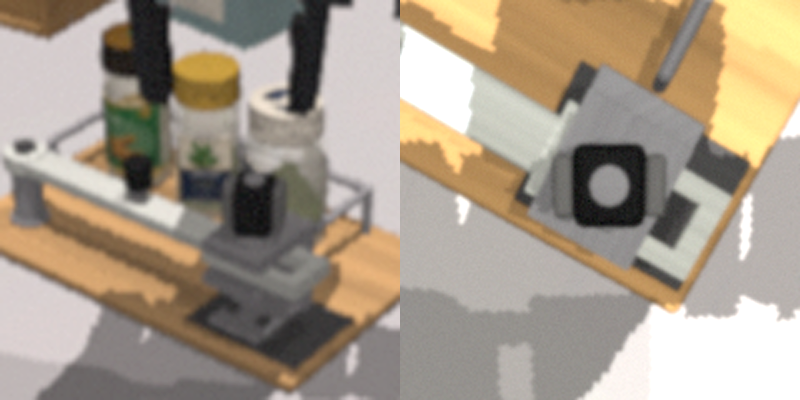

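The pin is seated upright in the fork. Both buttons are out: 113 px across the buttons against 72 px for the 22 mm head gives about 34 mm. The bar is shut, the jars are standing and the robot is clear.

```bash
python3 -c "
from plant import r
print(r.finish_job())"
```

```text
the job is handed in; nothing more can be done
None
```

The job is handed in at about 21 s on the clock; the interface reports no verdict.

- **Bar:** I pushed it shut by its knob until it hit the stop, reading about 12 N along the push (16 N in all).
- **Pin:** I took it by its two buttons and lowered it through the fork and the bar's eye. The wrist force stayed under about 3 N until the shoulder touched down at the expected height with about 6–8 N.
- **Release:** I let go and backed off upward.

**Last checks:**
- The final pictures show the bar shut, the pin upright on the fork, and the jars standing. By eye the buttons measure about 34 mm across, so both are out. I did not measure the seating height or tilt from these pictures.
- The tin and carrot were never approached, but I did not re-measure them at the end.
- The top and wrist cameras disagreed by about 2 mm in x. Both gave the same distance from pin to hole to within 1 mm, so I used that.
- The tool settled about 3 mm off target above the hole. I corrected this before inserting the pin.

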